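Clear the drying box and hold its hood open

ROBOT

A 6-joint arm with a two-finger parallel gripper is mounted at the origin on the work surface. World frame = base frame: x ahead of the robot, y to its left, z up, the work surface at z = 0. Lengths are in m, angles in rad, forces in N, time in s.
With the tool pointing down it reaches from about 0.275 to 1 m from the base axis. Payload 8.4 kg.
Tool frame: the origin (TCP) lies at the very end of the fingers, on their centre line; the grasp point (between the pads) lies r.grasp_offset behind it (r.grasp_offset is the distance from the TCP to the grasp point, in m); z points along the fingers, y is the line along which they close (so a half turn about z gives the same grasp; the last joint's range is limited). The gripper opens to 85 mm and grips with 20 to 120 N. Pads are 22 mm wide; open, the fingers measure 114 mm over their backs; the gripper's body (76 mm by 85 mm) begins 54 mm behind the grasp point. The pads swing forward as they close: fully open they stand 13 mm farther back than shut.
Start: joints at [1.262, 0.353, 1.633, -0, 1.155, -0.002], TCP at [0.189, 0.596, 0.231] pointing down, gripper open.
Joint ranges: [-2.63, 2.63], [-0.92, 2.1], [0.06, 2.66], [-1.3, 4.44], [0, 2.69], [-3.02, 3.02]. Speed limits (rad/s): [2.22, 2.22, 2.79, 3.14, 3.14, 3.14].

INTERFACE

Orientations are given as a unit quaternion [x, y, z, w].
In Python, from cell import readout, camera, ticket, spot_in, regions_of, tip_of, r gives the robot as it stands. The module is installed in compiled form; this text tells all that it offers.
- The arm moves only by the shell command python3 -m crank 'ROWS' [FORCE]. ROWS is a JSON object of lists of equal length, an entry for each row: "dr": the turn, a rotation vector about the tool's x, y, z in units of 0.12 rad (1.0 is 0.12 rad), a list of three; "xyz": the shift along the tool's x, y, z in units of 4 cm (1.0 is 4 cm), a list of three; "grip": the gripper's target within -1 to 1 (shut at 1, half-way at 0, fully open at -1). A call has 1 to 12 rows; each row shifts and turns the commanded pose from where the row before left it, along the tool's axes as they then stand; what a row does not reach is not made up. A row lasts 1/12 s, in which the tool goes at most 41.7 mm and 7.16 degrees, less where a joint would pass 70% of its speed; a pose out of reach is approached as far as the arm can. A call with a number of a shift or a turn outside -1 to 1 is refused whole. A call with a gripper value outside its range is refused whole. The fingers move at their own pace and stop on an object; FORCE is the grip in N (left out, the last holds). Time passes only in rows, so rows that do not move let the fingers close. It gives the time, the measured TCP pose, the force, the opening and the grip force at its end, in the units of the state.
- readout.get_obs(): the state, without advancing time (a new reading comes with each control period).
- camera(name): name is "side" or "top"; returns a dict with "color" (420x560x3 uint8, red, green, blue), "fx", "fy", "cx", "cy" (pixels), "rvec" (rotation vector, rad) and "tvec" (3), from world to camera coordinates, as OpenCV has them. Camera axes: x right, y down, z forward; pixel columns grow to the right and rows downward; lengths in m; the calibration is good to about 2 mm. A picture is of the moment at which its call begins. There is no depth.
- ticket.sign_off(): hands the job in; it is judged then, once.
Trained networks look in a picture, given as the dict that the camera call returned (one of the last four; its "shot" number tells which), for a name from the list of things; names that differ only in an ending like _2 or _b are one class to them, and where a whole thing is asked for, a point or a joint stands for the part that bears it (a point fixed in the world has none). Each returns a list of dicts, best first, with "p" (0 to 1); they miss things now and then, are a little off and sometimes report something else, mostly with a low value. They report only what shows in the picture. A call takes as long as a camera call. They do not tell look-alikes from the thing itself.
- spot_in(picture, query): "point" ([x, y, z] in m, in world coordinates, good to about 4 mm: the middle of the surface that is visible of it).
- regions_of(picture, query): "mask" (420x560 bool, what is visible of it).
- tip_of(picture, query): "point" ([x, y, z] in m, in world coordinates, good to about 4 mm: a listed point, or the origin of a listed thing).
The state is a dict: "t": time; "joint_pos": joint angles; "dq": joint speeds; "effort": joint torques, N m; "eef_pos": TCP position; "ee_rot": TCP orientation; "ft_force": force on the tool from outside, world axes, zero at the start; "moment": the same for the moment, N m; "gripper_width": finger opening in m; "gripper_force": force on a finger pad.
Only numpy, scipy, OpenCV 4.12 (cv2) and the standard library are available. Lean on these libraries where they do the work, as an engineer would, in place of code of your own. Each camera call takes 0.05 s, during which the arm holds its last target. There are 200 camera calls.

TASK

In the model-making workshop a jar has been left standing on the hinged hood of the drying box: first move that jar to the round cork mat on the table and leave it standing there upright, without dropping it. Then raise the hood and hold it 60 degrees open, not letting it drop on the way; it falls shut by itself, so finish while still holding it there and do not let go. Leave all the other things on the table where they are.

Things in the scene. Friction and masses are not known exactly. Their poses are not given: they have to be found in the camera images.
- jar_mid (a point): The jar standing on the hood: closed amber glass jar with a steel screw cap, 56 mm diameter, 80 mm high, about 0.2 kg. Point: its centre, 40 mm above its underside; z is the jar's upward axis. Two jars of the same kind stand on the table itself.
- mat_top (a point): Round cork mat fixed on the table, 120 mm diameter, 5 mm thick, to the left or the right of the drying box. Point: the centre of its top face.
- hood_bar (a point): Handle of the hood: round steel bar 14 mm thick, 110 mm long, parallel to the hinge and 48 mm clear in front of the hood's front edge, in the hood's plane, on the side nearest the robot; 10 mm wide arms carry its two ends, the middle 95 mm is free all round. Point: the bar's centre, 105 mm above the table with the hood shut. Axes turn with the hood: y along the bar, -x from hinge to bar.
- hood_hinge (a point): Middle of the hood's hinge line, on the box's far top rim, 100 mm above the table. The hood is a flat aluminium panel 10 mm thick, underside level with the hinge, 0.55 to 0.9 kg. Axes turn with the hood: y along the hinge (to the robot's left), -x from hinge to bar, z up when shut; the bar's centre lies at (-230, 0, 5) mm in them.
- drybox: Drying box: fixed grey open-topped steel box, 180 mm deep (x, front to hinge), 240 mm wide (y), 100 mm high, covered by the hood. Origin: centre of its underside; x points away from the robot.
- hood (a joint): Opening angle of the hood in rad: 0 shut (level), 1.047 is 60 degrees, stop at 1.35. It grows as the bar rises and moves away from the robot on an arc about the hinge. The hinge has next to no friction, and the hood falls shut from every angle when let go.
- jar_b_mid (a point): A jar like the first, standing on the table; to be left alone. Point: its centre, 40 mm up.
- jar_c_mid (a point): Another such jar standing on the table; to be left alone. Point: its centre, 40 mm up.
- tub: White round open tub, about 100 mm diameter, 85 mm high, on the table on the side of the box where the mat is not; to be left alone. Origin: centre of its underside.
- brush: Paint brush lying on the table between robot and box; to be left alone. Its length is along its x axis.
- offcut: Pale rigid foam offcut, stepped, 90 x 50 x 50 mm, on the table; to be left alone. Origin: centre of its underside.
- driver: Screwdriver lying on the table; to be left alone. Its length is along its x axis.
- level: Short aluminium spirit level, 200 x 22 x 45 mm, standing on its long edge on the table; to be left alone. Origin: centre of its underside, x along its length.
Things that resemble listed ones, but are neither listed nor needed, are in the scene too. Leave any black or turquoise look-alike of the part that bears jar_mid alone.

How it is judged:
On the way:
1. the jar stands upright on the cork mat, let go, with the hood still shut (horizontal distance between jar_mid and mat_top below 0.035 m and z of jar_mid in the frame of mat_top between 0.034 and 0.046 m and angle between jar_mid's own z axis and vertical below 0.12 rad and contact force between jar and the fingers below 0.1 N and contact force between jar and the arm below 0.1 N and linear speed of jar below 0.02 m/s and value of joint hood below 0.1 rad), for 0.2 s.
At the end, for the whole second after the job is handed in: The robot holds the hood, still, at 60 degrees open (within 6 degrees), touching it with more than 0.4 N and with no loose thing touching it; the jar stands upright (within 7 degrees) and at rest on the cork mat, its centre within 35 mm of the mat's, not touched by the robot (horizontal distance between jar_mid and mat_top below 0.035 m and z of jar_mid in the frame of mat_top between 0.034 and 0.046 m and angle between jar_mid's own z axis and vertical below 0.12 rad and contact force between jar and the fingers below 0.1 N and contact force between jar and the arm below 0.1 N and linear speed of jar below 0.02 m/s and value of joint hood between 0.942 and 1.152 rad and velocity of joint hood between -0.05 and 0.05 rad/s and (contact force between hood and the fingers above 0.4 N or contact force between hood and the arm above 0.4 N) and contact force between hood and jar below 0.1 N and contact force between hood and jar_b below 0.1 N and contact force between hood and jar_c below 0.1 N and contact force between hood and tub below 0.1 N and contact force between hood and brush below 0.1 N and contact force between hood and offcut below 0.1 N and contact force between hood and driver below 0.1 N and contact force between hood and level below 0.1 N); the arm keeps its last pose, push and grip.
It fails at once if the hood is raised with the jar still on it (value of joint hood above 0.15 rad and contact force between hood and jar above 0.3 N).
It fails at once if the jar falls over (angle between jar_mid's own z axis and vertical above 0.7 rad).
It fails at once if the jar is dropped (linear speed of jar above 0.7 m/s and contact force between jar and the fingers below 0.1 N and contact force between jar and the arm below 0.1 N).
It fails at once if the hood is let drop (velocity of joint hood below -2.5 rad/s).
It fails at once if another thing on the table is moved more than 30 mm (distance of any of jar_b_mid, jar_c_mid, tub, brush, offcut, driver, level from where it was at the start of the episode above 0.03 m).
It also fails if it takes over 58 s, if anything falls off the work surface, if the arm or the gripper's body presses on something with over 40 N, if the wrist force passes 120 N, or if a joint passes its speed limit or range.

## Working session

There is one attempt and no reset: what is moved stays moved. The work goes in short steps, Python scripts to look and compute and a shell command to move; the robot and the scene stay as the last step left them, time stands still between calls to the robot, and variables do not carry over. Pictures are saved under pics/ and viewed, at most 10 in all, crops included, and the job is handed in when it is done.

```bash
mkdir -p pics; cat > h.py <<'E'
import numpy as np,cv2
from scipy.spatial.transform import Rotation as R
from cell import readout,camera,ticket,spot_in,regions_of,tip_of,r
def proj(p,c):
    q=R.from_rotvec(np.ravel(c['rvec'])).as_matrix()@np.array(p)+np.ravel(c['tvec'])
    return [round(float(c['fx']*q[0]/q[2]+c['cx'])),round(float(c['fy']*q[1]/q[2]+c['cy']))]
E
python3 - <<'E'
from h import *
for n in ('side','top'):
    c=camera(n); cv2.imwrite(f'pics/{n}0.png',c['color'][:,:,::-1])
    for q in ('jar_mid','mat_top','hood_bar','hood_hinge','drybox','tub','level','brush','offcut','driver'):
        print(n,q,[(np.round(d['point'],3).tolist(),round(d['p'],2),proj(d['point'],c)) for d in tip_of(c,q)[:5]])
o=readout.get_obs();print(o['t'],o['eef_pos'],o['ee_rot'],o['gripper_width'],r.grasp_offset)
E
```

```text
side jar_mid [([0.626, -0.045, 0.147], 0.93, [305, 192]), ([0.72, -0.241, 0.04], 0.77, [368, 234]), ([0.496, -0.213, 0.04], 0.74, [310, 269]), ([0.624, -0.231, 0.038], 0.63, [344, 249])]
side mat_top [([0.441, -0.355, 0.003], 0.58, [330, 318])]
side hood_bar [([0.485, -0.038, 0.104], 0.83, [269, 223])]
side hood_hinge [([0.719, -0.031, 0.097], 0.7, [322, 185])]
side drybox [([0.629, -0.038, 0.0], 0.72, [302, 219])]
side tub [([0.458, 0.333, -0.002], 0.94, [195, 182])]
side level [([0.548, -0.492, -0.002], 0.86, [391, 329])]
side brush [([0.387, 0.044, 0.002], 0.66, [229, 243])]
side offcut [([0.388, -0.139, 0.003], 0.91, [267, 280])]
side driver [([0.528, 0.457, -0.001], 0.7, [191, 153]), ([0.549, -0.492, -0.005], 0.68, [391, 329])]
top jar_mid [([0.621, -0.237, 0.04], 0.9, [351, 180]), ([0.493, -0.21, 0.04], 0.66, [343, 222]), ([0.443, -0.354, 0.009], 0.64, [388, 237]), ([0.619, -0.046, 0.149], 0.54, [289, 176]), ([0.718, -0.241, 0.042], 0.54, [351, 148])]
top mat_top [([0.444, -0.35, 0.007], 0.76, [387, 236])]
top hood_bar [([0.49, -0.039, 0.105], 0.92, [288, 223])]
top hood_hinge [([0.72, -0.028, 0.102], 0.67, [282, 145]), ([0.628, -0.035, -0.001], 0.61, [285, 181])]
top drybox [([0.462, 0.338, 0.001], 0.18, [167, 236])]
top tub [([0.462, 0.337, 0.0], 0.69, [167, 236])]
top level [([0.55, -0.488, -0.002], 0.64, [428, 202])]
top brush [([0.387, 0.042, 0.0], 0.8, [262, 258])]
top offcut [([0.387, -0.138, 0.002], 0.65, [320, 256])]
top driver [([0.528, 0.455, -0.004], 0.74, [130, 216])]
1.1 [0.18874644 0.59582729 0.23129667] [ 1.52792584e-01  9.88258279e-01  2.06285691e-05 -8.49743640e-06] 0.08554523223209641 0.0187
```

```bash
python3 - <<'E'
import cv2,numpy as np
a=cv2.imread('pics/side0.png')[120:360,170:430];b=cv2.imread('pics/top0.png')[120:290,110:450]
a=cv2.resize(a,None,fx=1.5,fy=1.5,interpolation=2);b=cv2.resize(b,(390*2,390),interpolation=2)
cv2.imwrite('pics/a.png',cv2.resize(cv2.imread('pics/side0.png')[120:360,170:430],(650,600),interpolation=2));cv2.imwrite('pics/b.png',b)
E
```

```text
(no output)
```

View pics/a.png

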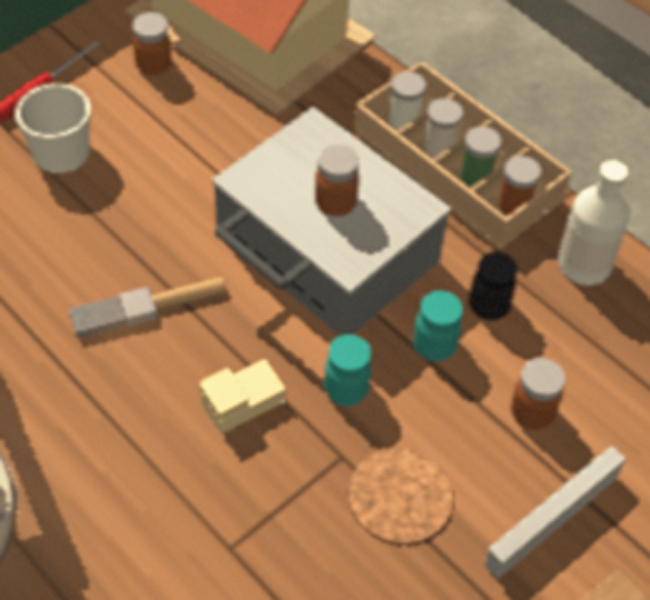

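View pics/b.png

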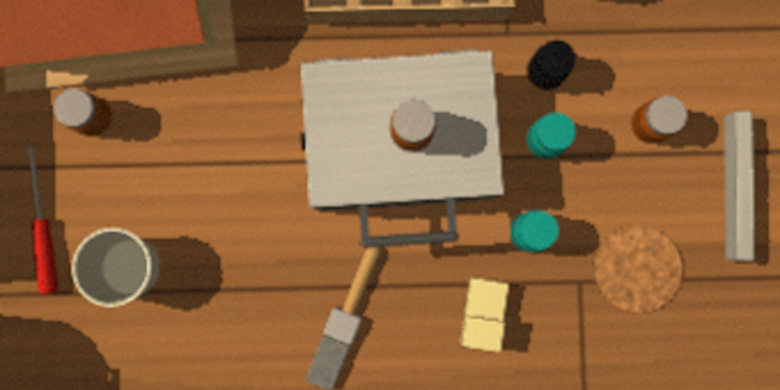

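The enlarged crops show three amber jars: on the hood at crop a (337,180), on the table at (152,43) and at (540,393). There are turquoise look-alikes at (348,370) and (437,325), and a black one at (493,285). Only the amber jar on the hood fits jar_mid: it is at about (0.623,-0.045), z 0.148, close to the expected 0.150. The mat is at about (0.442,-0.352). The hood yaw is about +0.036 rad.

First I turn the tool so that it closes along the hood's x, rising as it turns.

```bash
python3 -m crank '{"dr":[[0,0,0.85],[0,0,0.85],[0,0,0.85],[0,0,0.85],[0,0,0.85],[0,0,0.85],[0,0,0.85],[0,0,0.85],[0,0,0.85],[0,0,0.85],[0,0,0.85],[0,0,0.9]],"xyz":[[0,0,-0.15],[0,0,-0.15],[0,0,-0.15],[0,0,-0.15],[0,0,-0.15],[0,0,-0.15],[0,0,-0.15],[0,0,-0.15],[0,0,-0.15],[0,0,-0.15],[0,0,-0.15],[0,0,-0.15]],"grip":[-1,-1,-1,-1,-1,-1,-1,-1,-1,-1,-1,-1]}'
cat >> h.py <<'E'
def to(target):
    o=readout.get_obs();M=R.from_quat(o['ee_rot'])
    print('t',round(o['t'],2),'pos',np.round(o['eef_pos'],4),'axes',np.round(M.as_matrix().T,3).tolist(),'w',round(o['gripper_width'],4),'F',np.round(o['ft_force'],1),'q',np.round(o['joint_pos'],2))
    print('units',np.round(M.inv().apply(np.array(target)-o['eef_pos'])/.04,2))
E
python3 -c "
from h import *
to([.6225,-.0455,.29])"
```

```text
t: 2.1
eef_pos: [0.1887, 0.5958, 0.3036]
ee_rot: [0.697, 0.717, 0.0, -0.0]
ft_force: [-0.1, -0.3, 0.1]
gripper_width: 0.0854
gripper_force: 0.0
t 2.1 pos [0.1887 0.5958 0.3036] axes [[-0.029, 1.0, 0.0], [1.0, 0.029, -0.0], [-0.0, 0.0, -1.0]] w 0.0854 F [-0.1 -0.3  0.1] q [1.26 0.3  1.55 0.   1.29 1.23]
units [-16.34  10.37   0.34]
```

```bash
python3 -m crank '{"dr":[[0,0,0],[0,0,0],[0,0,0],[0,0,0],[0,0,0],[0,0,0],[0,0,0],[0,0,0],[0,0,0],[0,0,0],[0,0,0],[0,0,0]],"xyz":[[-0.8,0.5,0],[-0.8,0.5,0],[-0.8,0.5,0],[-0.8,0.5,0],[-0.8,0.5,0],[-0.8,0.5,0],[-0.8,0.5,0],[-0.8,0.5,0],[-0.8,0.5,0],[-0.8,0.5,0],[-0.8,0.5,0],[-0.8,0.5,0]],"grip":[-1,-1,-1,-1,-1,-1,-1,-1,-1,-1,-1,-1]}' >/dev/null
python3 -m crank '{"dr":[[0,0,0],[0,0,0],[0,0,0],[0,0,0],[0,0,0],[0,0,0],[0,0,0],[0,0,0],[0,0,0],[0,0,0]],"xyz":[[-0.8,0.5,0],[-0.8,0.5,0],[-0.8,0.5,0],[-0.8,0.5,0],[-0.8,0.5,0],[-0.8,0.5,0],[-0.8,0.5,0],[-0.8,0.5,0],[-0.3,0.3,0],[0,0,0]],"grip":[-1,-1,-1,-1,-1,-1,-1,-1,-1,-1]}' >/dev/null
python3 -c "
from h import *
to([.6225,-.0455,.139])
for n in ('side','top'):
    c=camera(n)
    for q in ('jar_mid','hood_bar','hood_hinge','mat_top'):
        print(n,q,[(np.round(d['point'],3).tolist(),round(d['p'],2)) for d in tip_of(c,q)[:4]])
"
```

```text
t 3.93 pos [ 0.6246 -0.045   0.3028] axes [[-0.031, 1.0, -0.001], [1.0, 0.031, 0.001], [0.001, -0.001, -1.0]] w 0.0856 F [-1.2  0.5 -0.5] q [-0.07  0.3   1.55 -0.    1.29 -0.1 ]
units [-0.01 -0.06  4.1 ]
side jar_mid [([0.497, -0.212, 0.042], 0.9), ([0.627, -0.233, 0.039], 0.84), ([0.625, -0.044, 0.152], 0.75), ([0.389, -0.143, 0.003], 0.63)]
side hood_bar [([0.489, -0.039, 0.104], 0.81)]
side hood_hinge [([0.721, -0.03, 0.099], 0.71), ([0.628, -0.034, -0.003], 0.67)]
side mat_top [([0.442, -0.356, 0.004], 0.79), ([0.53, 0.456, 0.0], 0.28)]
top jar_mid [([0.625, -0.233, 0.041], 0.88), ([0.72, -0.24, 0.039], 0.77), ([0.494, -0.21, 0.042], 0.72)]
top hood_bar []
top hood_hinge [([0.719, -0.031, 0.099], 0.66)]
top mat_top [([0.446, -0.358, 0.008], 0.73)]
```

```bash
python3 -m crank '{"dr":[[0,0,0],[0,0,0],[0,0,0],[0,0,0],[0,0,0],[0,0,0],[0,0,0],[0,0,0],[0,0,0]],"xyz":[[0,-0.05,0.5],[0,0,0.5],[0,0,0.5],[0,0,0.5],[0,0,0.5],[0,0,0.5],[0,0,0.5],[0,0,0.5],[0,0,0]],"grip":[-1,-1,-1,-1,-1,-1,-1,-1,-1]}'
python3 -m crank '{"dr":[[0,0,0],[0,0,0],[0,0,0],[0,0,0],[0,0,0],[0,0,0],[0,0,0],[0,0,0],[0,0,0],[0,0,0]],"xyz":[[0,0,0],[0,0,0],[0,0,0],[0,0,0],[0,0,0],[0,0,0],[0,0,0],[0,0,0],[0,0,0],[0,0,0]],"grip":[0.6,0.6,0.6,0.6,0.6,0.6,0.6,0.6,0.6,0.6]}' 30
```

```text
t: 5.18
eef_pos: [0.6181, -0.0414, 0.1396]
ee_rot: [0.695, 0.719, -0.002, -0.002]
ft_force: [-0.8, -0.2, -0.5]
gripper_width: 0.0851
gripper_force: 0.0
t: 6.02
eef_pos: [0.6219, -0.0419, 0.1452]
ee_rot: [0.695, 0.719, 0.001, 0.001]
ft_force: [0.7, 0.8, 6.0]
gripper_width: 0.054
gripper_force: 32.1
```

```bash
python3 -m crank '{"dr":[[0,0,0],[0,0,0],[0,0,0],[0,0,0],[0,0,0],[0,0,0],[0,0,0],[0,0,0],[0,0,0],[0,0,0]],"xyz":[[0,0,-0.15],[0,0,-0.25],[0,0,-0.4],[0,0,-0.5],[0,0,-0.5],[0,0,-0.5],[0,0,-0.5],[0,0,-0.4],[0,0,-0.2],[0,0,0]],"grip":[0.6,0.6,0.6,0.6,0.6,0.6,0.6,0.6,0.6,0.6]}'
python3 -c "
from h import *
to([.443,-.354,.27])
for n in ('side','top'):
    c=camera(n)
    for q in ('jar_mid',):
        print(n,q,[(np.round(d['point'],3).tolist(),round(d['p'],2)) for d in tip_of(c,q)[:5]])
    cv2.imwrite(f'pics/{n}1.png',cv2.resize(c['color'][90:330,170:430,::-1],None,fx=2.3,fy=2.3))
"
```

```text
t: 6.85
eef_pos: [0.6215, -0.0419, 0.2819]
ee_rot: [0.695, 0.719, 0.001, 0.001]
ft_force: [0.0, 0.3, -2.6]
gripper_width: 0.0541
gripper_force: 32.5
t 6.85 pos [ 0.6215 -0.0419  0.2819] axes [[-0.034, 0.999, -0.0], [0.999, 0.034, 0.004], [0.004, -0.0, -1.0]] w 0.0541 F [ 0.   0.3 -2.6] q [-0.07  0.31  1.59  0.    1.25 -0.1 ]
units [-7.65 -4.73  0.28]
side jar_mid [([0.495, -0.212, 0.041], 0.6), ([0.624, -0.046, 0.283], 0.56), ([0.625, -0.234, 0.04], 0.56), ([0.454, 0.334, -0.001], 0.34)]
top jar_mid [([0.492, -0.21, 0.041], 0.68), ([0.624, -0.235, 0.036], 0.55), ([0.721, -0.242, 0.04], 0.52), ([0.62, -0.047, 0.281], 0.45)]
```

View pics/side1.png

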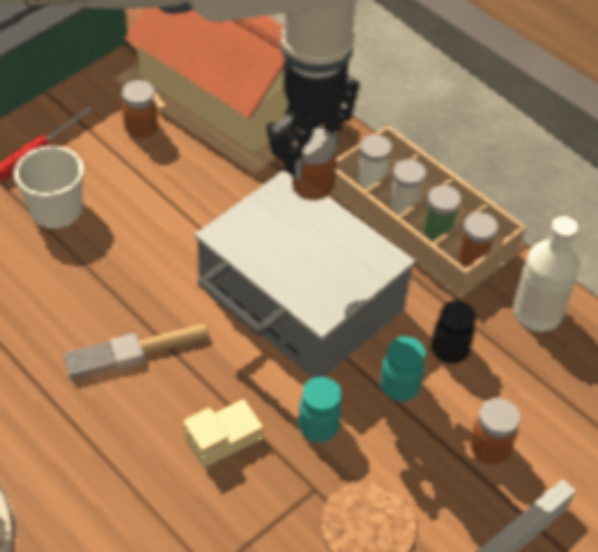

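The jar hangs upright in the gripper, side crop (313,165), and the hood is clear. Next I carry it over the mat.

```bash
python3 -m crank '{"dr":[[0,0,0],[0,0,0],[0,0,0],[0,0,0],[0,0,0],[0,0,0],[0,0,0],[0,0,0],[0,0,0],[0,0,0],[0,0,0],[0,0,0]],"xyz":[[-0.3,-0.22,0],[-0.7,-0.43,0],[-0.7,-0.43,0],[-0.7,-0.43,0],[-0.7,-0.43,0],[-0.7,-0.43,0],[-0.7,-0.43,0],[-0.7,-0.43,0],[-0.7,-0.43,0],[-0.7,-0.43,0],[-0.7,-0.43,0],[-0.3,-0.22,0]],"grip":[0.6,0.6,0.6,0.6,0.6,0.6,0.6,0.6,0.6,0.6,0.6,0.6]}'
python3 -m crank '{"dr":[[0,0,0],[0,0,0],[0,0,0],[0,0,0],[0,0,0],[0,0,0],[0,0,0],[0,0,0],[0,0,0],[0,0,0],[0,0,0],[0,0,0]],"xyz":[[0,0,0.3],[0,0,0.5],[0,0,0.5],[0,0,0.5],[0,0,0.5],[0,0,0.5],[0,0,0.5],[0,0,0.5],[0,0,0.4],[0,0,0.3],[0,0,0],[0,0,0]],"grip":[0.6,0.6,0.6,0.6,0.6,0.6,0.6,0.6,0.6,0.6,0.6,0.6]}'
python3 -c "
from h import *
to([.443,-.352,.040])
for n in ('side','top'):
    c=camera(n)
    for q in ('jar_mid','mat_top'):
        print(n,q,[(np.round(d['point'],3).tolist(),round(d['p'],2)) for d in tip_of(c,q)[:5]])
"
```

```text
t: 8.05
eef_pos: [0.4387, -0.3551, 0.2784]
ee_rot: [0.696, 0.718, -0.001, -0.001]
ft_force: [-0.2, 0.7, -2.5]
gripper_width: 0.0542
gripper_force: 32.5
t: 9.05
eef_pos: [0.4411, -0.3515, 0.0985]
ee_rot: [0.695, 0.719, -0.0, -0.001]
ft_force: [-0.0, 0.1, -2.5]
gripper_width: 0.0544
gripper_force: 32.7
t 9.05 pos [ 0.4411 -0.3515  0.0985] axes [[-0.034, 0.999, 0.001], [0.999, 0.034, -0.001], [-0.001, 0.001, -1.0]] w 0.0544 F [-0.   0.1 -2.5] q [-0.68  0.42  1.87  0.    0.85 -0.71]
units [-0.02  0.05  1.46]
side jar_mid [([0.445, -0.352, 0.1], 0.69), ([0.72, -0.242, 0.04], 0.62), ([0.494, -0.212, 0.04], 0.58)]
side mat_top [([0.436, -0.355, 0.005], 0.97)]
top jar_mid [([0.721, -0.244, 0.041], 0.67), ([0.491, -0.212, 0.043], 0.59), ([0.439, -0.353, 0.103], 0.55), ([0.627, -0.235, 0.038], 0.52)]
top mat_top [([0.444, -0.354, 0.006], 0.76), ([0.525, 0.456, 0.001], 0.35)]
```

```bash
python3 -m crank '{"dr":[[0,0,0],[0,0,0],[0,0,0],[0,0,0],[0,0,0],[0,0,0],[0,0,0],[0,0,0]],"xyz":[[0,0,0.3],[0,0,0.3],[0,0,0.3],[0,0,0.2],[0,0,0.1],[0,0,0.1],[0,0,0],[0,0,0]],"grip":[0.6,0.6,0.6,0.6,0.6,0.6,0.6,0.6]}'
python3 -m crank '{"dr":[[0,0,0],[0,0,0],[0,0,0]],"xyz":[[0,0,0.05],[0,0,0.05],[0,0,0]],"grip":[0.6,0.6,0.6]}'
```

```text
t: 10.02
eef_pos: [0.4416, -0.3522, 0.0471]
ee_rot: [0.695, 0.719, -0.0, -0.0]
ft_force: [-0.3, 0.0, -2.7]
gripper_width: 0.0542
gripper_force: 32.7
t: 10.27
eef_pos: [0.4415, -0.3522, 0.0433]
ee_rot: [0.695, 0.719, 0.0, 0.0]
ft_force: [-0.9, -0.2, -1.8]
gripper_width: 0.054
gripper_force: 32.7
```

Contact is starting: the vertical force went from -2.7 to -1.8 N.

```bash
python3 -m crank '{"dr":[[0,0,0],[0,0,0]],"xyz":[[0,0,0.04],[0,0,0]],"grip":[0.6,0.6]}'
python3 -m crank '{"dr":[[0,0,0],[0,0,0]],"xyz":[[0,0,0.04],[0,0,0]],"grip":[0.6,0.6]}'
```

```text
t: 10.43
eef_pos: [0.4415, -0.3521, 0.0416]
ee_rot: [0.695, 0.719, -0.0, 0.0]
ft_force: [0.1, 0.2, -2.8]
gripper_width: 0.0541
gripper_force: 32.7
t: 10.6
eef_pos: [0.4415, -0.3521, 0.0399]
ee_rot: [0.695, 0.719, -0.0, -0.0]
ft_force: [-0.3, 1.4, -1.8]
gripper_width: 0.0543
gripper_force: 32.7
```

```bash
python3 -m crank '{"dr":[[0,0,0],[0,0,0]],"xyz":[[0,0,0.04],[0,0,0]],"grip":[0.6,0.6]}'
python3 -m crank '{"dr":[[0,0,0],[0,0,0]],"xyz":[[0,0,0.04],[0,0,0]],"grip":[0.6,0.6]}'
```

```text
t: 10.77
eef_pos: [0.4415, -0.3522, 0.0397]
ee_rot: [0.695, 0.719, -0.0, -0.0]
ft_force: [-5.3, 2.7, 13.8]
gripper_width: 0.0539
gripper_force: 34.2
t: 10.93
eef_pos: [0.4415, -0.3522, 0.0394]
ee_rot: [0.695, 0.719, -0.0, -0.0]
ft_force: [-8.1, 6.6, 30.3]
gripper_width: 0.0542
gripper_force: 36.1
```

```bash
python3 -m crank '{"dr":[[0,0,0],[0,0,0],[0,0,0],[0,0,0],[0,0,0],[0,0,0],[0,0,0],[0,0,0],[0,0,0],[0,0,0],[0,0,0],[0,0,0]],"xyz":[[0,0,-0.05],[0,0,-0.02],[0,0,0],[0,0,0],[0,0,0],[0,0,0],[0,0,0],[0,0,0],[0,0,0],[0,0,0],[0,0,0],[0,0,0]],"grip":[0.6,0.6,-0.3,-0.5,-0.7,-1,-1,-1,-1,-1,-1,-1]}'
python3 -m crank '{"dr":[[0,0,0],[0,0,0],[0,0,0],[0,0,0],[0,0,0],[0,0,0],[0,0,0],[0,0,0],[0,0,0],[0,0,0],[0,0,0],[0,0,0]],"xyz":[[0,0,-0.2],[0,0,-0.4],[0,0,-0.5],[0,0,-0.5],[0,0,-0.5],[0,0,-0.6],[0,0,-0.6],[0,0,-0.6],[0,0,-0.6],[0,0,-0.6],[0,0,-0.4],[0,0,0]],"grip":[-1,-1,-1,-1,-1,-1,-1,-1,-1,-1,-1,-1]}'
python3 -c "
from h import *
to([.443,-.352,.040])
for n in ('side','top'):
    c=camera(n)
    for q in ('jar_mid','mat_top','hood_bar','hood_hinge'):
        print(n,q,[(np.round(d['point'],3).tolist(),round(d['p'],2)) for d in tip_of(c,q)[:5]])
    cv2.imwrite(f'pics/{n}2.png',cv2.resize(c['color'][130:370,170:430,::-1],None,fx=2.3,fy=2.3))
"
```

```text
t: 11.93
eef_pos: [0.4416, -0.3521, 0.0397]
ee_rot: [0.695, 0.719, 0.0, 0.0]
ft_force: [0.1, 0.3, 0.4]
gripper_width: 0.0856
gripper_force: 0.0
t: 12.93
eef_pos: [0.4429, -0.3533, 0.2642]
ee_rot: [0.695, 0.719, 0.0, 0.003]
ft_force: [0.2, -1.0, 0.7]
gripper_width: 0.0852
gripper_force: 0.0
t 12.93 pos [ 0.4429 -0.3533  0.2642] axes [[-0.034, 0.999, -0.004], [0.999, 0.034, 0.005], [0.005, -0.004, -1.0]] w 0.0852 F [ 0.2 -1.   0.7] q [-0.68  0.23  1.73 -0.    1.18 -0.71]
units [ 0.06 -0.03  5.61]
side jar_mid [([0.441, -0.353, 0.044], 0.85), ([0.499, -0.21, 0.041], 0.83), ([0.72, -0.241, 0.041], 0.56), ([0.625, -0.23, 0.038], 0.4), ([0.53, 0.458, 0.0], 0.31)]
side mat_top []
side hood_bar [([0.488, -0.038, 0.104], 0.91), ([0.388, -0.141, 0.005], 0.49), ([0.552, -0.491, -0.004], 0.43)]
side hood_hinge []
top jar_mid [([0.492, -0.208, 0.041], 0.79), ([0.438, -0.356, 0.042], 0.72), ([0.72, -0.24, 0.041], 0.7), ([0.62, -0.236, 0.037], 0.59)]
top mat_top [([0.442, -0.353, 0.007], 0.84), ([0.67, 0.39, 0.037], 0.56), ([0.547, -0.488, -0.002], 0.27)]
top hood_bar [([0.486, -0.042, 0.108], 0.76), ([0.642, -0.379, 0.039], 0.48)]
top hood_hinge [([0.716, -0.03, 0.101], 0.79)]
```

View pics/side2.png

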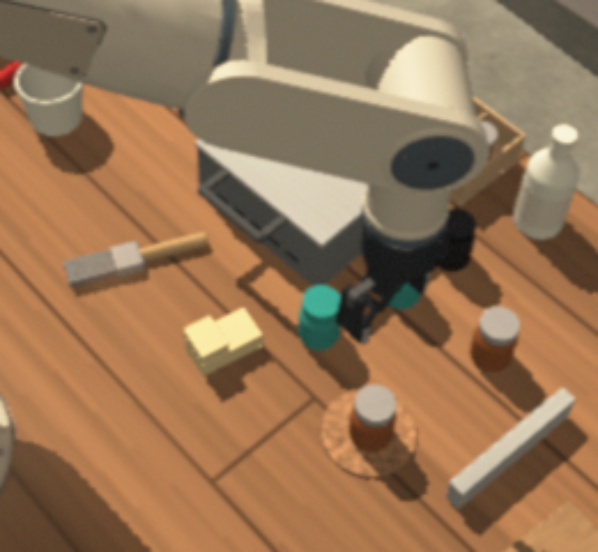

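The jar stands upright on the mat at crop (373,418), clear of the robot. Next I go to a spot in front of the bar, tilt the tool 45° forward and half close the gripper.

```bash
python3 -m crank '{"dr":[[0,0,0],[0,0,0],[0,0,0],[0,0,0],[0,0,0],[0,0,0],[0,0,0],[0,0,0],[0,0,0],[0,0,0],[0,0,0],[0,0,0]],"xyz":[[0.65,-0.12,-0.1],[0.65,-0.12,-0.1],[0.65,-0.12,-0.1],[0.65,-0.12,-0.1],[0.65,-0.12,-0.1],[0.65,-0.12,-0.1],[0.65,-0.12,-0.1],[0.65,-0.12,-0.1],[0.65,-0.12,-0.1],[0.65,-0.12,-0.1],[0.65,-0.12,-0.1],[0.65,-0.12,-0.1]],"grip":[-1,-1,-1,-1,-1,-1,0,0,0,0,0,0]}'
python3 -m crank '{"dr":[[-0.6,0,0],[-0.6,0,0],[-0.6,0,0],[-0.6,0,0],[-0.6,0,0],[-0.6,0,0],[-0.6,0,0],[-0.6,0,0],[-0.6,0,0],[-0.6,0,0],[-0.6,0,0],[0,0,0]],"xyz":[[0,0,0],[0,0,0],[0,0,0],[0,0,0],[0,0,0],[0,0,0],[0,0,0],[0,0,0],[0,0,0],[0,0,0],[0,0,0],[0,0,0]],"grip":[0,0,0,0,0,0,0,0,0,0,0,0]}'
python3 -c "
from h import *
to([.417+.0132,-.042,.176-.0132])
to([.488+.0132,-.039,.105-.0132])"
```

```text
t: 14.43
eef_pos: [0.3728, -0.0412, 0.3078]
ee_rot: [0.695, 0.719, 0.0, 0.0]
ft_force: [-0.3, -0.4, 0.1]
gripper_width: 0.0432
gripper_force: 0.0
t: 15.43
eef_pos: [0.3714, -0.0418, 0.3055]
ee_rot: [0.641, 0.663, 0.278, 0.268]
ft_force: [-1.2, 0.0, -2.1]
gripper_width: 0.0423
gripper_force: 0.0
t 15.43 pos [ 0.3714 -0.0418  0.3055] axes [[-0.034, 0.999, 0.001], [0.701, 0.023, 0.712], [0.712, 0.024, -0.702]] w 0.0423 F [-1.2  0.  -2.1] q [-0.39 -0.57  2.49  0.59  0.55 -0.82]
units [-0.06 -1.51  3.55]
t 15.43 pos [ 0.3714 -0.0418  0.3055] axes [[-0.034, 0.999, 0.001], [0.701, 0.023, 0.712], [0.712, 0.024, -0.702]] w 0.0423 F [-1.2  0.  -2.1] q [-0.39 -0.57  2.49  0.59  0.55 -0.82]
units [-0.04 -1.53  6.06]
```

```bash
python3 -m crank '{"dr":[[0,0,0],[0,0,0],[0,0,0],[0,0,0],[0,0,0],[0,0,0],[0,0,0],[0,0,0],[0,0,0],[0,0,0]],"xyz":[[0,-0.2,0.4],[0,-0.2,0.4],[0,-0.2,0.4],[0,-0.2,0.4],[0,-0.2,0.4],[0,-0.2,0.4],[0,-0.2,0.4],[0,-0.1,0.4],[0,0,0.3],[0,0,0]],"grip":[0,0,0,0,0,0,0,0,0,0]}'
python3 -c "
from h import *
to([.488+.0132,-.039,.105-.0132])
for n in ('side','top'):
    c=camera(n)
    print(n,[(np.round(d['point'],3).tolist(),round(d['p'],2)) for d in tip_of(c,'hood_bar')[:3]])
    if n=='side':
        u,v=proj([.488,-.039,.105],c);print(u,v)
        cv2.imwrite('pics/side3.png',cv2.resize(c['color'][v-80:v+80,u-100:u+100,::-1],None,fx=3.5,fy=3.5,interpolation=2))
"
```

```text
t: 16.27
eef_pos: [0.4236, -0.0357, 0.1961]
ee_rot: [0.639, 0.664, 0.285, 0.265]
ft_force: [-0.5, -0.3, 0.4]
gripper_width: 0.0424
gripper_force: 0.0
t 16.27 pos [ 0.4236 -0.0357  0.1961] axes [[-0.044, 0.999, 0.012], [0.697, 0.022, 0.717], [0.716, 0.04, -0.697]] w 0.0424 F [-0.5 -0.3  0.4] q [-0.28 -0.14  2.6   1.94  0.25 -2.17]
units [-0.2  -0.52  3.2 ]
side [([0.487, -0.039, 0.104], 0.8), ([0.441, -0.355, 0.004], 0.37)]
270 222
top [([0.486, -0.04, 0.108], 0.79)]
```

View pics/side3.png

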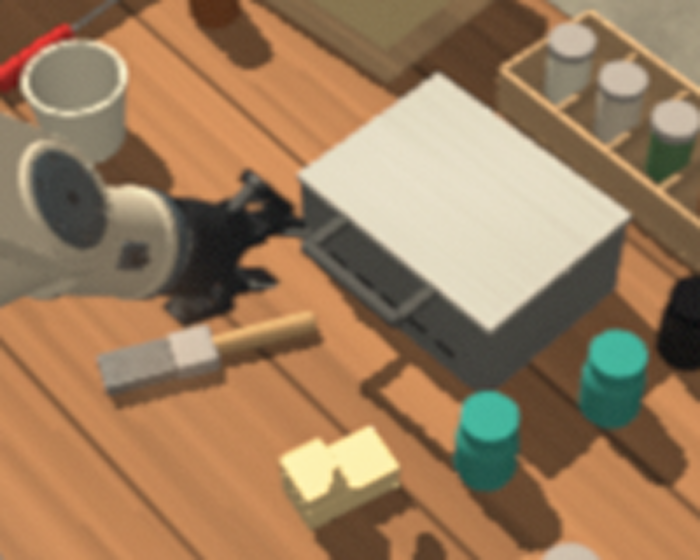

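The 45° tilt runs into the wrist singularity (j5 0.25, j4 1.94, gripper visible at crop (230,250)). I back out the same way and reduce the tilt to about 20°.

```bash
python3 -m crank '{"dr":[[0,0,0],[0,0,0],[0,0,0],[0,0,0],[0,0,0],[0,0,0],[0.6,0,0],[0.6,0,0],[0.6,0,0],[0.6,0,0],[0.6,0,0],[0.6,0,0]],"xyz":[[0,0.2,-0.4],[0,0.2,-0.4],[0,0.2,-0.4],[0,0.2,-0.4],[0,0.2,-0.4],[0,0,0],[0,0,0],[0,0,0],[0,0,0],[0,0,0],[0,0,0],[0,0,0]],"grip":[0,0,0,0,0,0,0,0,0,0,0,0]}'
python3 -c "
from h import *
to([.488-.1*.34,-.041,.105+.1*.94])"
```

```text
t: 17.47
eef_pos: [0.4057, -0.0299, 0.2521]
ee_rot: [0.67, 0.71, 0.166, 0.139]
ft_force: [-0.2, 0.1, -0.8]
gripper_width: 0.0426
gripper_force: 0.0
t 17.47 pos [ 0.4057 -0.0299  0.2521] axes [[-0.062, 0.998, 0.025], [0.905, 0.046, 0.422], [0.42, 0.049, -0.906]] w 0.0426 F [-0.2  0.1 -0.8] q [-0.18 -0.26  2.31  0.2   0.68 -0.37]
units [-0.39  0.52  1.7 ]
```

```bash
python3 -m crank '{"dr":[[0,-0.28,0.11],[0,0,0],[0,0,0]],"xyz":[[-0.2,0.25,0],[-0.2,0.25,0],[0,0,0]],"grip":[0,0,0]}'
python3 -c "
from h import *
a=R.from_quat(readout.get_obs()['ee_rot']).as_matrix()[:,2]
b=np.array([.488,-.039,.105])
to(b-.08*a)
to(b+.0187*a)"
```

```text
t: 17.72
eef_pos: [0.4267, -0.0451, 0.2611]
ee_rot: [0.677, 0.703, 0.158, 0.151]
ft_force: [0.1, -0.2, 0.5]
gripper_width: 0.0426
gripper_force: 0.0
t 17.72 pos [ 0.4267 -0.0451  0.2611] axes [[-0.038, 0.999, 0.001], [0.904, 0.034, 0.426], [0.426, 0.017, -0.905]] w 0.0426 F [ 0.1 -0.2  0.5] q [-0.18 -0.23  2.27  0.15  0.68 -0.32]
units [ 0.09 -0.27  2.19]
t 17.72 pos [ 0.4267 -0.0451  0.2611] axes [[-0.038, 0.999, 0.001], [0.904, 0.034, 0.426], [0.426, 0.017, -0.905]] w 0.0426 F [ 0.1 -0.2  0.5] q [-0.18 -0.23  2.27  0.15  0.68 -0.32]
units [ 0.09 -0.27  4.65]
```

```bash
python3 -m crank '{"dr":[[0,0,0],[0,0,0],[0,0,0],[0,0,0],[0,0,0],[0,0,0],[0,0,0]],"xyz":[[0.05,-0.15,0.4],[0.04,-0.12,0.4],[0,0,0.4],[0,0,0.4],[0,0,0.4],[0,0,0.2],[0,0,0]],"grip":[0,0,0,0,0,0,0]}'
python3 -c "
from h import *
b=np.array([.488,-.039,.105])
a=R.from_quat(readout.get_obs()['ee_rot']).as_matrix()[:,2]
to(b+.0187*a)
c=camera('side')
print([(np.round(d['point'],3).tolist(),round(d['p'],2)) for d in tip_of(c,'hood_bar')[:3]])
u,v=proj([.488,-.039,.105],c)
cv2.imwrite('pics/side4.png',cv2.resize(c['color'][v-70:v+50,u-70:u+80,::-1],None,fx=4,fy=4,interpolation=2))
"
```

```text
t: 18.3
eef_pos: [0.4508, -0.0402, 0.174]
ee_rot: [0.678, 0.703, 0.156, 0.149]
ft_force: [-0.1, 0.4, 0.2]
gripper_width: 0.0426
gripper_force: 0.0
t 18.3 pos [ 0.4508 -0.0402  0.174 ] axes [[-0.036, 0.999, 0.002], [0.906, 0.032, 0.421], [0.421, 0.017, -0.907]] w 0.0426 F [-0.1  0.4  0.2] q [-0.15 -0.03  2.34  0.2   0.41 -0.36]
units [-0.01  0.12  2.42]
[([0.486, -0.04, 0.104], 0.84)]
```

View pics/side4.png

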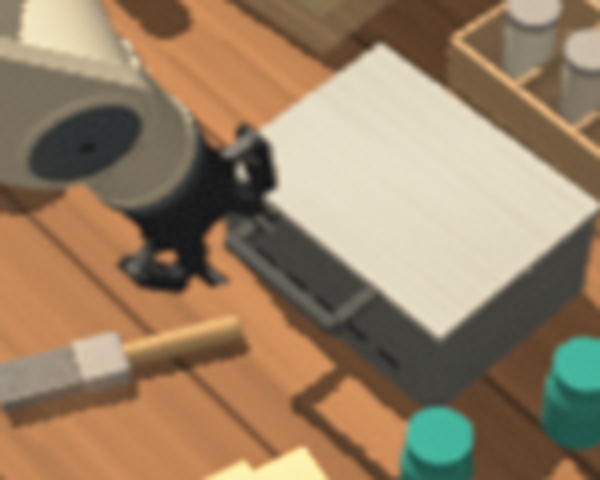

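Gripper is at crop (200,210) and the bar's centre at (280,275). j5 is getting small again, so I turn to about 8° of tilt before going down.

```bash
python3 -m crank '{"dr":[[0.5,0,0],[0.5,0,0],[0.5,0,0],[0.5,0,0],[0.5,0,0],[0,0,0]],"xyz":[[0,0,0],[0,0.1,0],[0,0.1,0],[0,0.1,0],[0,0.1,0],[0,0,0]],"grip":[0,0,0,0,0,0]}'
python3 -c "
from h import *
b=np.array([.488,-.039,.105])
a=R.from_quat(readout.get_obs()['ee_rot']).as_matrix()[:,2]
to(b+.0187*a)
"
```

```text
t: 18.9
eef_pos: [0.4702, -0.0402, 0.1824]
ee_rot: [0.693, 0.718, 0.05, 0.049]
ft_force: [-0.1, 0.7, 0.2]
gripper_width: 0.0426
gripper_force: 0.0
t 18.9 pos [ 0.4702 -0.0402  0.1824] axes [[-0.036, 0.999, -0.0], [0.99, 0.036, 0.139], [0.139, 0.005, -0.99]] w 0.0426 F [-0.1  0.7  0.2] q [-0.1   0.1   2.09  0.03  0.81 -0.16]
units [0.01 0.17 2.45]
```

```bash
python3 -m crank '{"dr":[[0,0,0],[0,0,0],[0,0,0],[0,0,0],[0,0,0],[0,0,0],[0,0,0],[0,0,0]],"xyz":[[0,0.1,0.4],[0,0.07,0.4],[0,0,0.4],[0,0,0.4],[0,0,0.4],[0,0,0.3],[0,0,0.15],[0,0,0]],"grip":[0,0,0,0,0,0,0,0]}'
python3 -c "
from h import *
b=np.array([.488,-.039,.105])
a=R.from_quat(readout.get_obs()['ee_rot']).as_matrix()[:,2]
to(b+.0187*a)
"
```

```text
t: 19.57
eef_pos: [0.4863, -0.0392, 0.0836]
ee_rot: [0.693, 0.718, 0.05, 0.047]
ft_force: [-0.9, 0.1, 0.7]
gripper_width: 0.0426
gripper_force: 0.0
t 19.57 pos [ 0.4863 -0.0392  0.0836] axes [[-0.036, 0.999, 0.001], [0.99, 0.035, 0.137], [0.137, 0.006, -0.991]] w 0.0426 F [-0.9  0.1  0.7] q [-0.1   0.3   2.14  0.04  0.57 -0.16]
units [ 0.    0.12 -0.06]
```

No contact on the way down, and the position matches the plan. Closing on the bar.

```bash
python3 -m crank '{"dr":[[0,0,0],[0,0,0],[0,0,0],[0,0,0],[0,0,0],[0,0,0],[0,0,0],[0,0,0],[0,0,0],[0,0,0]],"xyz":[[0,0.1,0],[0,0,0],[0,0,0],[0,0,0],[0,0,0],[0,0,0],[0,0,0],[0,0,0],[0,0,0],[0,0,0]],"grip":[1,1,1,1,1,1,1,1,1,1]}' 30
python3 -c "
from h import *
to([0,0,0])
c=camera('side')
print([(np.round(d['point'],3).tolist(),round(d['p'],2)) for d in tip_of(c,'hood_bar')[:3]])
u,v=proj([.488,-.039,.105],c)
cv2.imwrite('pics/side5.png',cv2.resize(c['color'][v-70:v+50,u-70:u+80,::-1],None,fx=4,fy=4,interpolation=2))
"
```

```text
t: 20.4
eef_pos: [0.4894, -0.0392, 0.0851]
ee_rot: [0.693, 0.718, 0.049, 0.046]
ft_force: [-9.1, -2.0, 6.7]
gripper_width: 0.0128
gripper_force: 29.1
t 20.4 pos [ 0.4894 -0.0392  0.0851] axes [[-0.036, 0.999, 0.001], [0.99, 0.036, 0.134], [0.134, 0.006, -0.991]] w 0.0128 F [-9.1 -2.   6.7] q [-0.1   0.3   2.13  0.03  0.58 -0.16]
units [  1.42 -12.37   0.47]
[([0.485, -0.037, 0.104], 0.61)]
```

View pics/side5.png

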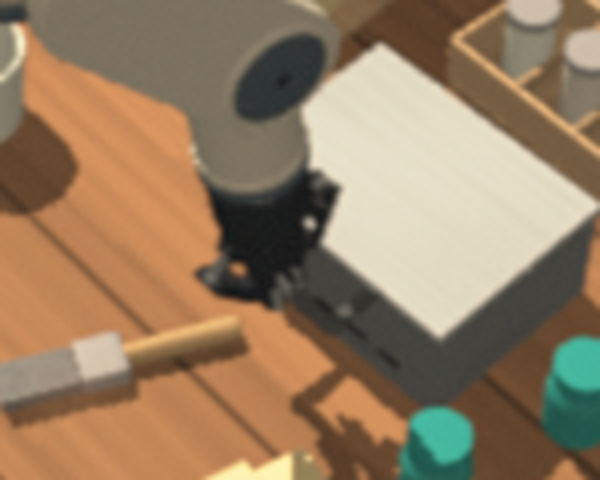

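The bar is gripped: opening 13 mm, 29 N, gripper over the bar at crop (280,285). In the tool frame the arc about the hinge is the same for every row: turn x 0.35, shift y 0.023, z -0.24. I try a few rows first.

```bash
python3 -m crank '{"dr":[[0.15,0,0],[0.35,0,0],[0.35,0,0],[0.35,0,0],[0.35,0,0],[0,0,0]],"xyz":[[0,0.01,-0.1],[0,0.02,-0.24],[0,0.02,-0.24],[0,0.02,-0.24],[0,0.03,-0.24],[0,0,0]],"grip":[1,1,1,1,1,1]}'
cat >> h.py <<'E'
def hood():
    o=readout.get_obs();M=R.from_quat(o['ee_rot']).as_matrix()
    b=o['eef_pos']-.0187*M[:,2]; d=b-np.array([.717,-.031,.1])
    print('bar',np.round(b,4),'rad',np.hypot(d[0],d[2]),'angle',np.arctan2(d[2],-d[0])-.0217,'tilt',np.arctan2(M[0,2],-M[2,2]))
    to(b)
E
python3 -c "
from h import *
hood()"
```

```text
t: 21.0
eef_pos: [0.4906, -0.039, 0.1286]
ee_rot: [0.694, 0.72, -0.02, -0.02]
ft_force: [-9.4, -1.7, -0.1]
gripper_width: 0.0126
gripper_force: 30.6
bar [ 0.4916 -0.039   0.1473] rad 0.23028168640635607 angle 0.1850005562575481 tilt -0.055407366894780964
t 21.0 pos [ 0.4906 -0.039   0.1286] axes [[-0.036, 0.999, 0.001], [0.998, 0.036, -0.055], [-0.055, -0.001, -0.998]] w 0.0126 F [-9.4 -1.7 -0.1] q [-0.08  0.31  1.97 -0.01  0.92 -0.11]
units [ 0.   -0.   -0.47]
```

```bash
python3 -m crank '{"dr":[[0.35,0,0],[0.35,0,0],[0.35,0,0],[0.35,0,0],[0.35,0,0],[0.35,0,0],[0.35,0,0],[0.35,0,0],[0.35,0,0],[0.35,0,0],[0,0,0]],"xyz":[[0,0.02,-0.24],[0,0.02,-0.24],[0,0.03,-0.24],[0,0.02,-0.24],[0,0.02,-0.24],[0,0.03,-0.24],[0,0.02,-0.24],[0,0.02,-0.24],[0,0.03,-0.24],[0,0.02,-0.24],[0,0,0]],"grip":[1,1,1,1,1,1,1,1,1,1,1]}'
python3 -c "
from h import *
hood()"
```

```text
t: 21.92
eef_pos: [0.5227, -0.0375, 0.2198]
ee_rot: [0.675, 0.7, -0.169, -0.164]
ft_force: [-11.9, 2.7, 6.4]
gripper_width: 0.013
gripper_force: 31.8
bar [ 0.5313 -0.0372  0.2364] rad 0.2304469394741857 angle 0.611945301321269 tilt -0.4748296756080578
t 21.92 pos [ 0.5227 -0.0375  0.2198] axes [[-0.036, 0.999, 0.002], [0.889, 0.033, -0.457], [-0.457, -0.015, -0.889]] w 0.013 F [-11.9   2.7   6.4] q [-0.05  0.48  1.55 -0.04  1.58 -0.08]
units [-0.    0.   -0.47]
```

```bash
python3 -m crank '{"dr":[[0.35,0,0],[0.35,0,0],[0.35,0,0],[0.35,0,0],[0.35,0,0],[0.35,0,0],[0.35,0,0],[0.35,0,0],[0.35,0,0],[0.35,0,0],[0.12,0,0],[0,0,0]],"xyz":[[0,0.02,-0.24],[0,0.02,-0.24],[0,0.03,-0.24],[0,0.02,-0.24],[0,0.02,-0.24],[0,0.03,-0.24],[0,0.02,-0.24],[0,0.02,-0.24],[0,0.03,-0.24],[0,0.02,-0.24],[0,0.01,-0.08],[0,0,0]],"grip":[1,1,1,1,1,1,1,1,1,1,1,1]}'
python3 -m crank '{"dr":[[0,0,0],[0,0,0],[0,0,0],[0,0,0],[0,0,0],[0,0,0]],"xyz":[[0,0,0],[0,0,0],[0,0,0],[0,0,0],[0,0,0],[0,0,0]],"grip":[1,1,1,1,1,1]}'
python3 -c "
from h import *
hood()
for n in ('side','top'):
    c=camera(n)
    for q in ('hood_bar','jar_mid','mat_top'): print(n,q,[(np.round(d['point'],3).tolist(),round(d['p'],2)) for d in tip_of(c,q)[:4]])
    if n=='side': cv2.imwrite('pics/side6.png',cv2.resize(c['color'][90:370,150:450,::-1],None,fx=2,fy=2))
"
```

```text
t: 22.92
eef_pos: [0.5918, -0.0343, 0.2908]
ee_rot: [0.624, 0.648, -0.314, -0.305]
ft_force: [-5.7, 6.4, 4.8]
gripper_width: 0.0129
gripper_force: 32.0
t: 23.42
eef_pos: [0.5916, -0.0343, 0.2907]
ee_rot: [0.624, 0.648, -0.313, -0.304]
ft_force: [-2.8, 7.1, 2.6]
gripper_width: 0.0127
gripper_force: 32.0
bar [ 0.6062 -0.0338  0.3023] rad 0.23061332788864813 angle 1.0480977014823134 tilt -0.902686348125259
t 23.42 pos [ 0.5916 -0.0343  0.2907] axes [[-0.036, 0.999, 0.003], [0.619, 0.025, -0.785], [-0.785, -0.027, -0.619]] w 0.0127 F [-2.8  7.1  2.6] q [-0.03  0.79  1.06 -0.06  2.19 -0.08]
units [-0.    0.   -0.47]
side hood_bar [([0.607, -0.031, 0.304], 0.62)]
side jar_mid [([0.494, -0.209, 0.042], 0.93), ([0.719, -0.242, 0.042], 0.9), ([0.626, -0.232, 0.04], 0.83), ([0.445, -0.354, 0.044], 0.64)]
side mat_top [([0.443, -0.355, 0.004], 0.55)]
top hood_bar []
top jar_mid [([0.719, -0.242, 0.039], 0.88), ([0.623, -0.233, 0.039], 0.87), ([0.491, -0.212, 0.041], 0.84)]
top mat_top [([0.445, -0.353, 0.007], 0.71)]
```

View pics/side6.png

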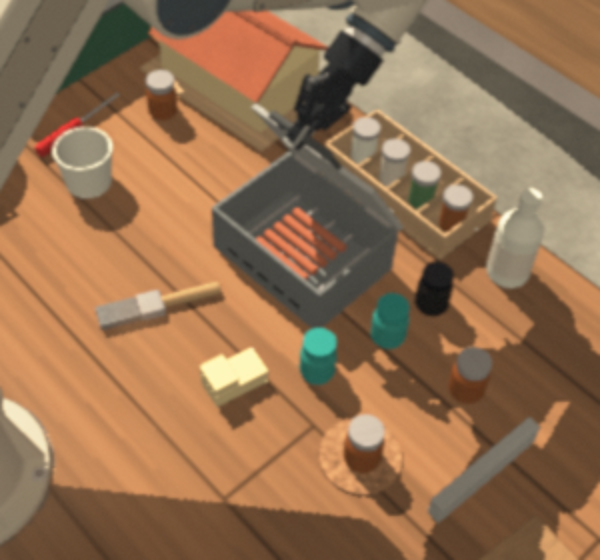

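The hood is open with its bar at crop (285,125), gripped, at about 60° (1.048 rad). The camera puts the bar at (0.607,-0.031,0.304), which agrees. The jar stands on the mat at (365,443), and everything else is in place. Handing in.

```bash
python3 -c "
from cell import ticket
print(ticket.sign_off())"
```

```text
the job is handed in; nothing more can be done
None
```

The jar stands upright on the cork mat, and the gripper still holds the hood about 60° open (measured 1.048 rad); the job is handed in, and the sign-off gave no verdict.

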